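Lock a printing block into the corner of a chase

ROBOT

A 7-joint arm with a two-finger parallel gripper is mounted at the origin on the work surface. World frame = base frame: x ahead of the robot, y to its left, z up, the work surface at z = 0. Lengths are in m, angles in rad, forces in N, time in s.
With the tool pointing down it reaches from about 0.425 to 0.95 m from the base axis. Payload 4.7 kg.
Tool frame: the origin (TCP) lies midway between the tips of the shut fingers; the grasp point (between the pads) lies 19 mm behind it; z points along the fingers, y is the line along which they close (so a half turn about z gives the same grasp; the last joint's range is limited). The gripper opens to 85 mm and grips with 20 to 120 N. Pads are 22 mm wide; open, the fingers measure 114 mm over their backs; the gripper's body (76 mm by 85 mm) begins 54 mm behind the grasp point. The pads swing forward as they close: fully open they stand 13 mm farther back than shut.
Start: joints at [1.293, 0.469, -0.049, 1.532, 0.024, 1.141, -0.082], TCP at [0.166, -0.654, 0.231] pointing down, gripper open.
Joint ranges: [-2.59, 2.59], [-0.33, 1.99], [-1.39, 1.29], [0.1, 2.45], [-1.04, 4.18], [0.21, 1.99], [-2.66, 2.66]. Speed limits (rad/s): [2.57, 2.57, 3.14, 3.14, 3.14, 3.14, 3.14].

INTERFACE

Orientations are given as a unit quaternion [x, y, z, w].
In Python, from cell import arm, hand, kinematics, snapshot gives the robot as it stands. The module is installed in compiled form; this text tells all that it offers. Calls block until the motion is done:
- arm.movep(position, orientation): joint-space move of the TCP to a pose.
- arm.move_l(position, rotation=None, feed=0.15): straight line of the TCP; rotation=None keeps the orientation; feed is the mean speed in m/s.
- arm.move_j(angles): joint-space move.
- hand.grip(opening, grip_force=None): opening from 0.0 (shut) to 1.0 (fully open); grip_force is the grip in N (None keeps the last); returns when the fingers have stopped.
- arm.wait(seconds).
- kinematics.ik(position, orientation): joint angles nearest the present ones, or None.
- snapshot(name): name is "side" or "top"; returns a dict with "img" (480x640x3 uint8, red, green, blue), "range_z" (480x640 float32, m along the optical axis (not along the pixel's ray), 0 where there is no reading), "fov_y" (degrees; the focal length in pixels is half the picture's height over the tangent of half this angle, whatever the lens; pixels are square), "cx", "cy" (the principal point, pixels), "R" (3x3) and "t" (3): a world point X has camera coordinates R X + t. Camera axes: x right, y down, z forward; pixel columns grow to the right and rows downward; lengths in m; the calibration is good to about 2 mm. A picture is of the moment at which its call begins.
A pose or a line that the arm cannot do raises arm.Unreachable and nothing moves.
- arm.hand_in(): hands the job in; it is judged then, once.
Readings, each from a call of its own:
- arm.read_t(): time.
- arm.read_q(): joint angles.
- arm.read_qd(): joint speeds.
- arm.read_effort(): joint torques, N m.
- arm.read_eef_pos(): TCP position.
- arm.read_orientation(): TCP orientation.
- arm.read_ft_force(): force on the tool from outside, world axes, zero at the start.
- arm.read_ft_torque(): the same for the moment, N m.
- arm.read_finger_gap(): opening from 0.0 (shut) to 1.0 (fully open).
- arm.read_grip_force(): force on a finger pad.
Only numpy, scipy, OpenCV 4.12 (cv2) and the standard library are available. Lean on these libraries where they do the work, as an engineer would, in place of code of your own. Each camera call takes 0.05 s, during which the arm holds its last target. There are 200 camera calls.

TASK

With the fingertips only, gently push the copper-faced printing block along the bench into the far left corner of the iron frame (marked yellow; far and left as seen from the robot), square and flush against both bars; never lift it. Only then push the aluminium sliding bar by its red tab until it rests against the block, leaving the block flush in its corner. Leave everything else where it is and finish clear of everything.

Things in the scene. Friction and masses are not known exactly. Their poses are not given: they have to be found in the camera images.
- chase: flat grey iron frame (chase), fixed on the bench: four bars 25 mm wide, 20 mm high round an opening whose floor is the bench top (z = 0). Origin: centre of the opening at bench height; x to the far bar, y to the left bar, z up. Opening 240 mm along x (inner faces at x = +-120 mm), 370 mm along y (y = +-185 mm). Yellow paint on two bars marks the far left corner
- frame_corner (a point): the inner far left corner of the iron frame opening, at bench height (frame x = +120, y = +185 mm); same axes as the frame
- block: loose printing block: wooden base, copper face with a dark leaf design; 90 mm along x, 110 mm along y, 23 mm high, 0.25 to 0.5 kg, too wide to grip, slides on the bench. Origin: centre of its underside; its x points to the far bar and y to the left bar, within 0.35 rad at the start; z up
- block_corner (a point): the far left bottom corner of the printing block (block x = +45, y = +55 mm); same axes as the block
- slide_bar (a joint): travel (m) of the aluminium sliding bar towards the frame's left bar. It spans the opening along frame x, is 16 mm wide, 19 mm high; centre line at frame y = -0.175 + value, pushing face 8 mm further left. Moves only along frame y, needs 2 to 5 N, stays where left. Reads about 0.242 when touching a block that is home
- tab (a point): centre of the top of the red upright push tab in the middle of the sliding bar (frame x = 0), 58 mm above the bench; the tab is 50 mm wide along the frame's x, 16 mm thick along y and stands 40 mm tall above the bar; same axes as the frame
- furniture: small dark wooden spacer, 24 x 50 x 16 mm, lying inside the frame in its near left corner; a bystander. Origin at the centre of its underside.
- bottle: white plastic bottle with red cap, 70 mm across, 200 mm tall, standing to the right of the frame; a bystander. Origin at the centre of its underside.
- oil_can: brass oil can, 68 mm across, 150 mm tall, standing to the right of the frame; a bystander. Origin at the centre of its underside.
- ink_jar: amber ink jar with black cap, 68 mm across, 70 mm tall, standing to the right of the frame; a bystander. Origin at the centre of its underside.
- mallet: hammer lying to the left of the frame, handle towards -x of its own frame, 260 mm long; a bystander. Origin at the centre of its underside.
- ink_knife: ink knife (spatula) lying to the right of the frame, 280 mm long; a bystander. Origin at the centre of its underside.
- planer: pale wooden planer block with a cork face, 50 x 90 x 33 mm, lying to the left of the frame; a bystander. Origin at the centre of its underside.
There are look-alikes about, which are no part of the job. There is more than one size of the block; the job needs the middle-sized.

How it is judged:
By the outcome, as a careful person would: the job done as asked, in the order asked, and still so for the second after the job is handed in, with the robot touching nothing.
It also fails if it takes over 64 s, if anything falls off the work surface, if the arm or the gripper's body presses on something with over 40 N, if the wrist force passes 120 N, or if a joint passes its speed limit or range.

## Working session

There is one attempt and no reset: what is moved stays moved. The work goes in short steps, each a Python script; the robot and the scene stay as the last script left them, time stands still between calls to the robot, and variables do not carry over. Pictures are saved under pics/ and viewed, at most 10 in all, crops included, and the job is handed in when it is done.

```bash
mkdir -p pics; cat > h.py <<'E'
import numpy as np, cv2
from cell import arm, hand, kinematics, snapshot
def foc(s): return s["img"].shape[0]/2/np.tan(np.radians(s["fov_y"])/2)
def ray(s,uv,z):
    uv=np.atleast_2d(uv).astype(float); f=foc(s)
    d=np.c_[(uv[:,0]-s["cx"])/f,(uv[:,1]-s["cy"])/f,np.ones(len(uv))]@s["R"]
    c=-s["R"].T@s["t"]
    return c+d*((z-c[2])/d[:,2])[:,None]
def proj(s,X):
    p=np.atleast_2d(X)@s["R"].T+s["t"]; return p[:,:2]/p[:,2:]*foc(s)+[s["cx"],s["cy"]]
def save(s,n): cv2.imwrite(f"pics/{n}.png",s["img"][:,:,::-1])
E
python3 - <<'E'
from h import *
import pickle
for n in("top","side"):
    s=snapshot(n); save(s,n+"0"); pickle.dump(s,open(n+".pkl","wb")); print(n,s["fov_y"],s["cx"],s["cy"],-s["R"].T@s["t"],s["R"].round(2).tolist())
print(arm.read_t(),arm.read_orientation())
E
```

```text
top 56.333999024695615 319.82564262059276 241.92431054927545 [0.30137499 0.04311357 1.14695872] [[-0.02, -1.0, 0.02], [-0.99, 0.02, -0.16], [0.16, -0.03, -0.99]]
side 47.28473481022804 315.74879490260054 243.3594049527289 [-0.42046796 -0.57015674  0.91554329] [[0.56, -0.83, 0.0], [-0.52, -0.35, -0.78], [0.65, 0.44, -0.62]]
0.1 [ 9.92268339e-01  1.24107877e-01 -1.38011390e-04 -8.71477954e-04]
```

View pics/top0.png

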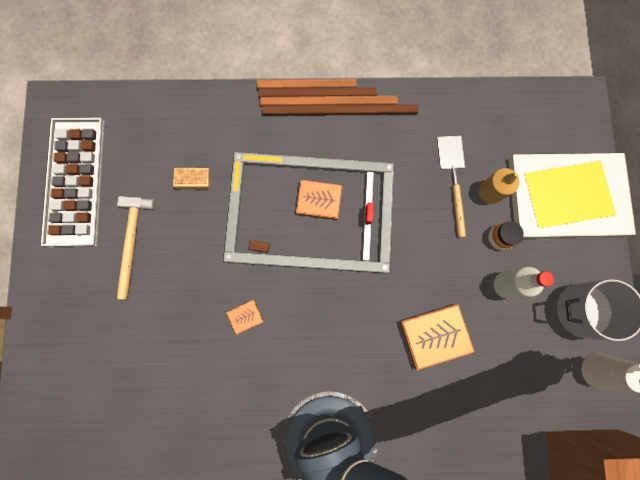

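View pics/side0.png

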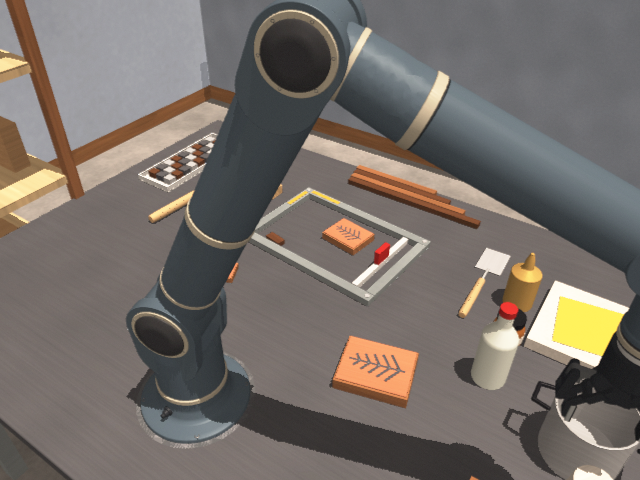

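The top view has three leaf blocks: a small one at (244,317), one inside the frame at (319,199) and a large one at (437,337). The one inside the frame is the middle-sized, so it fits. The frame runs from about (226,152) to (394,273), with its yellow corner at (236,155). The red tab is at (369,212) and the furniture at (259,246). The side view agrees, though the arm hides part of it. Next I measure and confirm in a crop.

```bash
cat >> h.py <<'E'
def height(s):
    f=foc(s); v,u=np.mgrid[0:480,0:640]; z=s["range_z"]
    P=np.stack([(u-s["cx"])/f*z,(v-s["cy"])/f*z,z],-1)
    return (P-s["t"])@s["R"]
def hsv(s): return cv2.cvtColor(s["img"],cv2.COLOR_RGB2HSV)
def biggest(m,box):
    u0,v0,u1,v1=box; k=np.zeros(m.shape,np.uint8); k[v0:v1,u0:u1]=m[v0:v1,u0:u1]
    c=max(cv2.findContours(k,cv2.RETR_EXTERNAL,cv2.CHAIN_APPROX_NONE)[0],key=cv2.contourArea)
    return cv2.drawContours(np.zeros_like(k),[c],-1,1,-1),c[:,0]
def rect(s,mask_c,z):
    """min-area rectangle of a contour on plane z: centre, sizes along ~x,~y, yaw"""
    X=ray(s,mask_c,z)[:,:2]; (c,(w,h),a)=cv2.minAreaRect((X*1000).astype(np.float32))
    a=(a+45)%90-45 if True else a
    b=cv2.boxPoints(((c),(w,h),a)) ; yaw=np.radians(a)
    R=np.array([[np.cos(yaw),-np.sin(yaw)],[np.sin(yaw),np.cos(yaw)]]); L=(X*1000-c)@R
    return np.array(c)/1000,np.ptp(L,0),yaw
E
cat > meas.py <<'E'
from h import *
import pickle,sys
s=pickle.load(open("top.pkl","rb"))
H=hsv(s); P=height(s); z=P[...,2]
fr=((H[...,1]<60)&(H[...,2]>110))|((H[...,0]>20)&(H[...,0]<32)&(H[...,1]>120))
fr=(fr&(z>0.012)&(z<0.028)).astype(np.uint8)
m,c=biggest(fr,(215,140,405,285)); print("frame",rect(s,c,.02))
cu=((H[...,0]<18)&(H[...,1]>110)&(H[...,2]>120)).astype(np.uint8)
for n,b in dict(mid=(285,170,352,228),small=(220,295,270,340),big=(390,295,485,375)).items():
    m,c=biggest(cu,b); print(n,rect(s,c,.023), np.median(z[m>0]))
red=((H[...,0]<5)|(H[...,0]>172))&(H[...,1]>170)&(H[...,2]>90)
m,c=biggest(red.astype(np.uint8),(355,190,385,235)); print("tab",rect(s,c,.058),np.percentile(z[m>0],[5,50,95]),c.min(0),c.max(0))
t=m.astype(bool)&(z>.052); print("tabtop",P[t].mean(0), np.ptp(P[t],0),t.sum())
cv2.imwrite("pics/crop.png",cv2.resize(s["img"][140:285,215:405,::-1],None,fx=4,fy=4,interpolation=cv2.INTER_CUBIC))
E
python3 meas.py
```

```text
frame (array([0.56887946, 0.03826704]), array([290.67074364, 418.91422652]), np.float64(-0.08614101072304899))
mid (array([0.59957233, 0.01437295]), array([ 90.77901165, 110.04487319]), np.float64(-0.15093731794133092)) 0.0229915723807558
small (array([0.30293637, 0.20382483]), array([61.71200611, 75.84788617]), np.float64(0.4267355454314546)) 0.015629031278752516
big (array([ 0.24518875, -0.27114444]), array([124.46064805, 151.52890119]), np.float64(0.2668074955185571)) 0.031692530985935906
tab (array([ 0.55164758, -0.10913043]), array([51.51022536, 15.03362888]), np.float64(-0.040354347365752684)) [0.04077387 0.05776037 0.06139552] [366 203] [372 223]
tabtop [ 0.55127826 -0.10887505  0.06735842] [0.27715793 0.16109988 1.0943902 ] 116
```

View pics/crop.png

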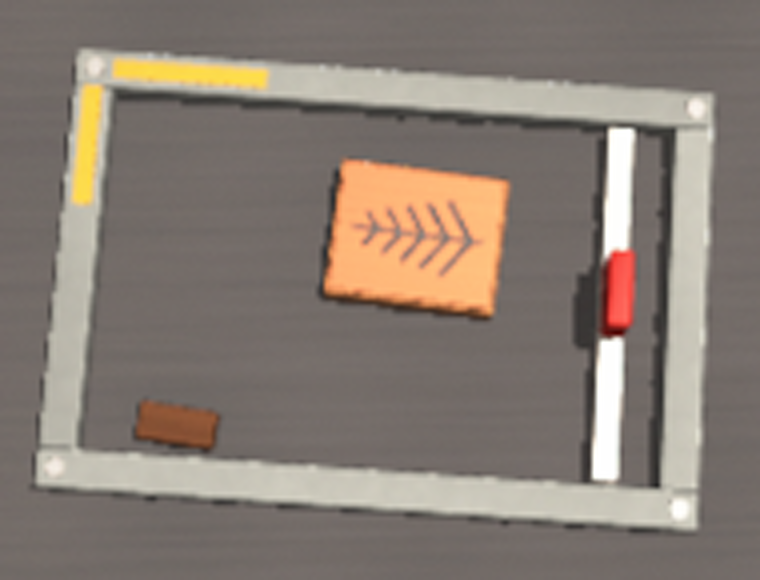

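The crop shows the block at crop (417,238), measuring 91 x 110 mm, which confirms it as the middle size; the small one is 62 x 76 and the big one 124 x 152. The bar's tab is at crop (620,292), and the furniture at (175,425) is well clear. First I approach and push left, with two fingertips on the right face.

```bash
cat >> h.py <<'E'
TH=-0.0861; C0=np.array([0.5689,0.0383]); EX=np.array([np.cos(TH),np.sin(TH)]); EY=np.array([-EX[1],EX[0]])
def W(fx,fy,z): return [*(C0+fx*EX+fy*EY),z]
def toF(p): d=np.array(p[:2])-C0; return np.array([d@EX,d@EY])
def quat(psi): return [np.cos(psi/2),np.sin(psi/2),0,0]
def force(): return np.array(arm.read_ft_force())
def push(fx,fy,z,step,fmax,bias,feed=0.03):
    """line in steps towards frame point; stop when push-back exceeds fmax"""
    p=toF(arm.read_eef_pos()); g=np.array([fx,fy]); D=np.linalg.norm(g-p); u=(g-p)/D; uw=u[0]*EX+u[1]*EY; F=0; log=[]
    for k in range(1,int(np.ceil(D/step))+1):
        q=p+u*min(k*step,D); arm.move_l(W(q[0],q[1],z),feed=feed)
        F=-(force()-bias)[:2]@uw; log.append(round(F,1))
        if F>fmax: break
    print("push end",toF(arm.read_eef_pos()).round(4),"F",log[-12:],"t",round(arm.read_t(),2)); return F
E
python3 - <<'E'
from h import *
p=arm.read_eef_pos(); arm.move_l([p[0],p[1],0.36],feed=0.3)
hand.grip(0.45)
cands=[]
q0=np.array(arm.read_q())
for psi in (TH+np.pi/2,TH-np.pi/2):
    j=kinematics.ik(W(.033,-.108,.30),quat(psi)); print(psi,None if j is None else np.round(j,2))
    if j is not None: cands.append((abs(j[6]),psi))
psi=min(cands)[1]
arm.movep(W(.033,-.108,.30),quat(psi)); print(psi,arm.read_t(),arm.read_eef_pos())
arm.move_l(W(.033,-.108,.06),feed=0.25)
b=force(); print("bias",b,arm.read_finger_gap())
arm.move_l(W(.033,-.108,.006),feed=0.08)
print(force(),arm.read_t(),arm.read_eef_pos())
for n in("top","side"): save(snapshot(n),n+"1")
a=cv2.imread("pics/side1.png"); cv2.imwrite("pics/side1c.png",cv2.resize(a[160:320,220:440],None,fx=3.5,fy=3.5))
E
```

```text
1.4846963267948965 [ 0.58  0.37 -0.71  1.61  0.25  1.26 -0.26]
-1.6568963267948966 [-0.8   0.54  1.27  1.68 -0.53  1.32 -2.66]
1.4846963267948965 3.7583 [ 0.59251017 -0.07370166  0.29990719]
bias [-0.18883591  0.17085963  0.76843744] 0.4477863443299856
[0.12663275 0.15719939 0.16844837] 5.6917 [ 0.59279538 -0.07195382  0.00611381]
```

View pics/side1c.png

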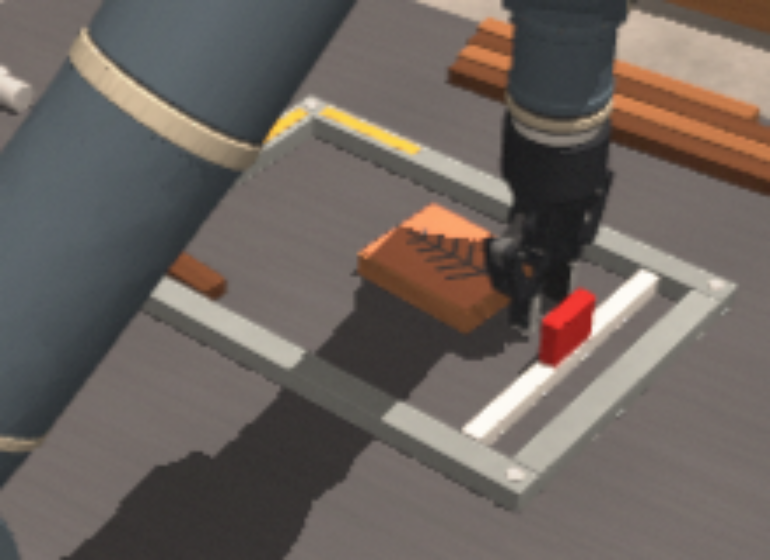

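The crop shows the fingertips down between the block's right face and the bar, near (530,310), clear of the tab at (567,325). I push left now.

```bash
python3 - <<'E'
from h import *
b=force()
push(.033,.052,.006,.02,15,b,feed=.06)
push(.033,.075,.006,.0015,7,b,feed=.02)
p=toF(arm.read_eef_pos())
arm.move_l(W(p[0],p[1]-.03,.006),feed=.1); arm.move_l(W(p[0],p[1]-.03,.12),feed=.25)
# near face
arm.movep(W(-.06,.125,.12),quat(TH)); print(arm.read_q(),arm.read_t())
s=snapshot("top"); save(s,"top2"); s=snapshot("side"); save(s,"side2")
a=cv2.imread("pics/top2.png"); cv2.imwrite("pics/top2c.png",cv2.resize(a[140:285,215:405],None,fx=4,fy=4))
E
```

```text
push end [0.0329 0.0531] F [np.float64(1.5), np.float64(0.8), np.float64(1.0), np.float64(1.2), np.float64(1.3), np.float64(1.3), np.float64(-0.2), np.float64(1.0)] t 9.66
push end [0.0329 0.0621] F [np.float64(0.4), np.float64(2.8), np.float64(3.1), np.float64(1.8), np.float64(2.9), np.float64(3.0), np.float64(6.8), np.float64(9.0)] t 11.69
[-0.15784489  0.40707944 -0.29228162  1.93920114  0.1568696   0.81814698
 -2.19180805] 14.1917
```

View pics/top2c.png

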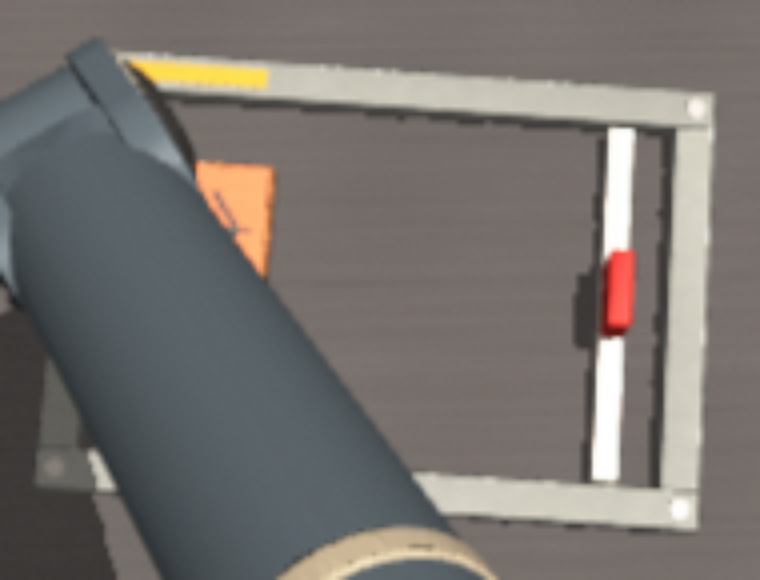

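The block's right edge is now at crop x≈270, so it is at the left bar; the arm hides the rest. The bar and tab have not moved. Next I push towards the far bar, then nudge left.

```bash
python3 - <<'E'
from h import *
arm.move_l(W(-.042,.132,.12),feed=.15); arm.wait(.1)
b=force(); arm.move_l(W(-.042,.132,.006),feed=.15); print(force()-b,toF(arm.read_eef_pos()))
push(.006,.132,.006,.012,15,b,feed=.05)
push(.032,.132,.006,.0015,7,b,feed=.02)
p=toF(arm.read_eef_pos())
arm.move_l(W(p[0]-.025,p[1],.006),feed=.1); arm.move_l(W(p[0]-.025,p[1],.13),feed=.25)
arm.movep(W(.0,-.03,.13),quat(TH+np.pi/2)); print(arm.read_t())
s=snapshot("top"); save(s,"top3")
H=hsv(s)
cu=((H[...,0]<18)&(H[...,1]>110)&(H[...,2]>120)).astype(np.uint8)
m,c=biggest(cu,(215,140,352,228)); r=rect(s,c,.023); print("block",r,toF(r[0]),r[2]-TH)
cv2.imwrite("pics/top3c.png",cv2.resize(s["img"][140:285,215:405,::-1],None,fx=4,fy=4))
E
```

```text
[ 0.00701713 -0.00160527  1.01315999] [-0.0414447   0.13239965]
push end [0.0067 0.1319] F [np.float64(-1.0), np.float64(0.8), np.float64(0.8), np.float64(-0.0)] t 17.13
push end [0.0183 0.1319] F [np.float64(3.7), np.float64(4.1), np.float64(2.6), np.float64(2.2), np.float64(1.5), np.float64(0.9), np.float64(1.4), np.float64(3.1), np.float64(7.1)] t 19.39
21.9333
block (array([0.65276025, 0.15930298]), array([ 90.20980014, 109.99178355]), np.float64(-0.08838246025451418)) [0.07314412 0.1277662 ] -0.0022824602545141875
```

View pics/top3c.png

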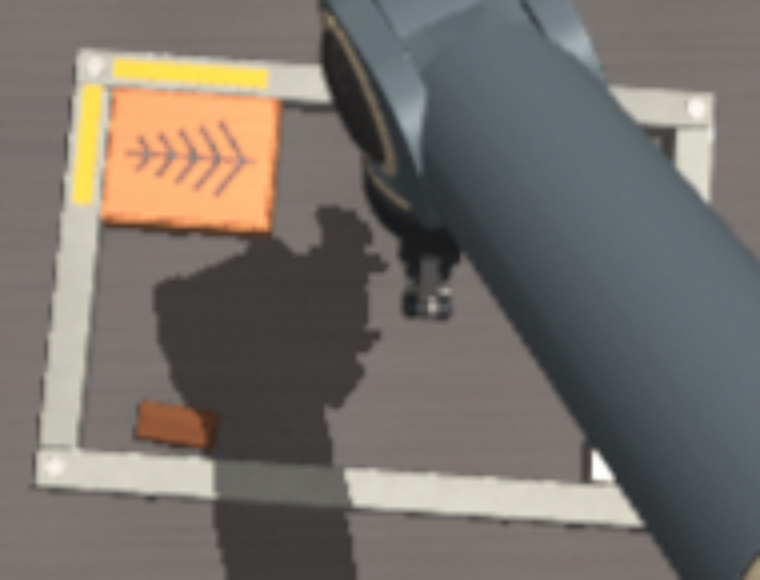

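The block sits in the yellow corner, spanning crop (102–280, 90–233), square to within about 2 mrad. I nudge left and far once more to be sure it is flush.

```bash
python3 - <<'E'
from h import *
arm.movep(W(.072,.035,.10),quat(TH+np.pi/2)); arm.wait(.1); b=force()
arm.move_l(W(.072,.035,.006),feed=.15)
push(.072,.056,.006,.021,15,b,feed=.06)
push(.072,.076,.006,.0015,10,b,feed=.02)
p=toF(arm.read_eef_pos())
arm.move_l(W(p[0],p[1]-.025,.006),feed=.1); arm.move_l(W(p[0],p[1]-.025,.10),feed=.25)
arm.movep(W(-.02,.13,.10),quat(TH)); arm.wait(.1); b=force()
arm.move_l(W(-.02,.13,.006),feed=.15)
push(.010,.13,.006,.03,15,b,feed=.06)
push(.032,.13,.006,.0015,10,b,feed=.02)
p=toF(arm.read_eef_pos())
arm.move_l(W(p[0]-.025,p[1],.006),feed=.1); arm.move_l(W(p[0]-.025,p[1],.13),feed=.25)
hand.grip(0.0)
arm.movep(W(-.005,-.195,.13),quat(TH+np.pi/2)); print(arm.read_t(),arm.read_finger_gap())
s=snapshot("top"); save(s,"top4"); H=hsv(s)
cu=((H[...,0]<18)&(H[...,1]>110)&(H[...,2]>120)).astype(np.uint8)
m,c=biggest(cu,(215,140,352,228)); r=rect(s,c,.023); print("block",toF(r[0]),r[1],r[2]-TH)
E
```

```text
push end [0.0719 0.0567] F [np.float64(-0.2)] t 23.85
push end [0.072 0.062] F [np.float64(-0.6), np.float64(-1.1), np.float64(-0.8), np.float64(1.5), np.float64(4.8), np.float64(6.2), np.float64(9.2), np.float64(11.9)] t 25.86
push end [0.0098 0.1299] F [np.float64(1.1)] t 29.77
push end [0.0183 0.13  ] F [np.float64(0.2), np.float64(0.4), np.float64(-0.5), np.float64(-0.4), np.float64(0.3), np.float64(0.9), np.float64(4.6), np.float64(7.9), np.float64(11.0)] t 32.02
35.2917 0.0006072276109715544
block [0.07316769 0.12810923] [ 90.14470088 109.82213818] -0.002016010987451758
```

Both nudges stopped at the same positions as before with a stiff response, so the block is flush. Now I push the tab.

```bash
python3 - <<'E'
from h import *
arm.wait(.1); b=force()
arm.move_l(W(-.003,-.19,.13),feed=.1); arm.move_l(W(-.003,-.19,.036),feed=.15); print(force()-b)
push(-.003,.030,.036,.0275,20,b,feed=.07)
push(-.003,.06,.036,.0015,9,b,feed=.02)
p=toF(arm.read_eef_pos())
arm.move_l(W(p[0],p[1]-.03,.036),feed=.1); arm.move_l(W(p[0],p[1]-.03,.25),feed=.25)
arm.movep([.42,-.2,.38],quat(TH+np.pi/2)); print(arm.read_t())
s=snapshot("top"); save(s,"top5"); H=hsv(s)
cu=((H[...,0]<18)&(H[...,1]>110)&(H[...,2]>120)).astype(np.uint8)
m,c=biggest(cu,(215,140,300,228)); r=rect(s,c,.023); print("block",toF(r[0]),r[1],r[2]-TH)
cv2.imwrite("pics/top5c.png",cv2.resize(s["img"][140:285,215:405,::-1],None,fx=4,fy=4))
E
```

```text
[0.19750445 0.05012216 0.26656585]
push end [-0.0031  0.0312] F [np.float64(-0.2), np.float64(-0.2), np.float64(-0.5), np.float64(-0.1), np.float64(0.1), np.float64(-0.2), np.float64(-0.2), np.float64(-0.4)] t 40.8
push end [-0.0031  0.046 ] F [np.float64(1.0), np.float64(1.2), np.float64(1.8), np.float64(0.8), np.float64(0.9), np.float64(0.3), np.float64(0.7), np.float64(0.7), np.float64(1.7), np.float64(4.5), np.float64(8.0), np.float64(9.5)] t 44.08
46.8167
block [0.04687341 0.12098506] [142.77275331 123.99247986] 0.002932009159860957
```

View pics/top5c.png

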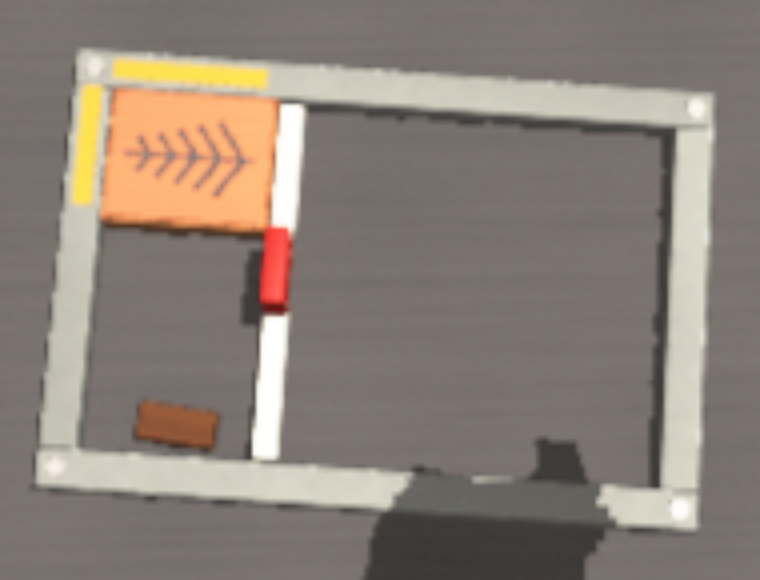

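The bar rests against the block's right edge at crop x≈275. The block still spans (102–280, 90–233), flush in the yellow corner. The furniture hasn't moved and the arm is clear, so I'm handing in.

```bash
python3 -c "
from h import *
print(arm.read_t(),arm.hand_in())"
```

```text
the job is handed in; nothing more can be done
46.8667 None
```

The middle-sized block was pushed flush into the far left corner, the sliding bar was then pushed by its tab to rest against it, and the job was handed in at 46.9 s with the arm clear.

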